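Hold the seal probe on a jar lid

ROBOT

A 7-joint arm with a two-finger parallel gripper is mounted at the origin on the work surface. World frame = base frame: x ahead of the robot, y to its left, z up, the work surface at z = 0. Lengths are in m, angles in rad, forces in N, time in s.
With the tool pointing down it reaches from about 0.425 to 0.875 m from the base axis. Payload 8.4 kg.
Tool frame: the origin (TCP) lies midway between the tips of the shut fingers; the grasp point (between the pads) lies 19 mm behind it; x points along the fingers, z is the direction in which the jaws open and shut, and the axes are right-handed (so a half turn about x gives the same grasp; the last joint's range is limited). The gripper opens to 85 mm and grips with 20 to 120 N. Pads are 22 mm wide; open, the fingers measure 114 mm over their backs; the gripper's body (76 mm by 85 mm) begins 54 mm behind the grasp point. The pads swing forward as they close: fully open they stand 13 mm farther back than shut.
Start: joints at [1.052, 0.333, 0.04, 1.465, -0.013, 1.343, -0.059], TCP at [0.265, -0.594, 0.231] pointing down, gripper open.
Joint ranges: [-2.58, 2.58], [-0.38, 2.09], [-1.3, 1.39], [0.25, 2.4], [-1.5, 4.64], [0.08, 2.09], [-2.65, 2.65]. Speed limits (rad/s): [2.22, 2.22, 2.79, 2.79, 3.14, 3.14, 3.14].

INTERFACE

Orientations are given as a 3x3 rotation matrix whose columns are the frame's x, y, z axes.
In Python, from station import ctrl gives the robot as it stands. The module is installed in compiled form; this text tells all that it offers.
- The arm moves only by the shell command python3 -m jog 'ROWS' [OPENING] [FORCE]. ROWS is JSON, a list of rows, each a list of 4 numbers: the shift along the tool's x, y, z in mm, then the turn about the tool's x in degrees. In form: [[tx, ty, tz, roll], ...]. A call has 1 to 5 rows; each row shifts and turns the commanded pose from where the row before left it, along the tool's axes as they then stand; what a row does not reach is not made up. A row lasts 1/8 s, in which the tool goes at most 62.5 mm and 10.7 degrees, less where a joint would pass 70% of its speed; a pose out of reach is approached as far as the arm can. A call with a gripper value outside its range is refused whole. OPENING is the opening, from 0 (shut) to 1 (fully open), set as the call begins (- or left out, the last holds). The fingers move at their own pace and stop on an object; FORCE is the grip in N (left out, the last holds). Time passes only in rows, so rows that do not move let the fingers close. It gives the time, the measured TCP pose, the force and the opening at its end, in the units of the state.
- ctrl.get_state(): the state, without advancing time (a new reading comes with each control period).
- ctrl.camera(name): name is "scene" or "top" or "wrist"; returns a dict with "image" (384x512x3 uint8, red, green, blue), "fx", "fy", "cx", "cy" (pixels), "distortion" ([k1, k2, p1, p2, k3] as OpenCV has them; the pictures are not rectified), "rvec" (rotation vector, rad) and "tvec" (3), from world to camera coordinates, as OpenCV has them; the wrist camera has in their place "mount" (4x4, takes a point from camera to tool coordinates, whose origin is the TCP and whose axes are the tool frame's). Camera axes: x right, y down, z forward; pixel columns grow to the right and rows downward; lengths in m; the calibration is good to about 2 mm. A picture is of the moment at which its call begins: read the wrist's pose just before it. There is no depth.
- ctrl.sign_off(): hands the job in, once; it reports no verdict.
The state is a dict: "t": time; "joint_positions": joint angles; "joint_vel": joint speeds; "joint_torque": joint torques, N m; "tcp_pos": TCP position; "tcp_rot": TCP orientation; "contact_force": force on the tool from outside, world axes, zero at the start; "ft_torque": the same for the moment, N m; "gripper_width": finger opening in m.
Only numpy, scipy, OpenCV 4.12 (cv2) and the standard library are available. Lean on these libraries where they do the work, as an engineer would, in place of code of your own. Each camera call takes 0.05 s, during which the arm holds its last target.

TASK

Check the seal of the jar clamped in the tilted inspection cradle: first swing the magnifier lens (it has an upright grip) to the robot's left, until it is well clear of the jar, then take the square-handled probe out of its stand and set its spring tip on the small round button in the middle of that jar's lid. Hold the probe square to the lid and press lightly, so that the spring tip is about half pushed in (some 4 to 5 N) and never hard. The program finishes while the gripper still holds the probe pressed there, with the lens left clear and all other jars, vials, lids and the counter left where they stand.

Things in the scene. Friction and masses are not known exactly. Their poses are not given: they have to be found in the camera images.
- cradle: Grey fixed cradle, bolted down: base plate 235 x 110 x 12 mm. Origin at table height; x points from the jar to the lens post (away from the robot at yaw 0), z up. The plate spans x -90 to +145 mm. The jar stands at the origin on a small tilted table, leaning 15 degrees to -x. The upright lens post, 18 mm thick, stands at x = +115 mm; with its hinge it is 220 mm high.
- jar: The jar to be checked, fixed in the cradle and tilted 15 degrees: clear glass, 62 mm across, with a steel lid 66 mm across. Origin at the centre of its underside, z along the jar's axis, out through the lid; the lid's flat top is at z = 94 mm.
- button (a point): Centre of the marked spot: a flat dark button 16 mm across in the middle of the tilted lid's top (the lid is rigid, the button does not move). Same axes as the jar: z is the lid's outward normal. About 131 mm above the table.
- lens_arm (a joint): Swing of the lens arm about its upright post, rad: 0 with the lens centred over the lid; starts at -0.2 to 0.25; grows as it swings to the robot's left (clockwise from above); stops at -0.35 and 1.55. Off the lid from 0.65 on; 1.2 leaves room for a gripper. Friction 0.1 N m holds it, no spring. Lens 94 mm across, 14 thick, level, 205 mm above the table, centre 139 mm from the hinge.
- lens_grip (a point): Point on the upright black grip of the lens, a round peg 16 mm in diameter at the lens rim farthest from the post, 194 mm from the hinge axis. The peg stands free from about 210 to 254 mm above the table; this point is on its axis at 232 mm.
- lens_hinge (a point): Point on the vertical hinge axis of the lens arm, at the arm's height (205 mm above the table).
- stand: White fixed block 66 x 66 mm, 85 mm high, with a 23 mm square through hole in the middle of its top in which the probe hangs. Origin at its underside's centre, z up. Its place changes.
- probe: Loose hand probe, 110 to 170 g, 142 mm long, upright at the start: grey square handle 26 x 26 x 70 mm, below it a steel sleeve 17 mm across, 46 mm long, and a sprung tip 8 mm across ending 72 mm below the handle. Origin at the centre of the handle's underside, which rests on the stand's top; z from tip to handle, x and y square to the flats. Draw it up 75 mm or more to clear the stand.
- tip_end (a point): Rounded end of the probe's sprung tip, 72 mm below the probe's origin along the probe's axis when the spring is out.
- probe_tip (a joint): How far the spring tip is pushed in, m: 0 out, 0.012 stop. It needs 2 N to start and 0.4 N more for each mm: about 4.4 N half-way, 6.8 N at the stop.
- jar_b: Bystander: loose closed jar like the one in the cradle, 66 mm across, 94 mm high, upright on the table. Origin at its underside's centre.
- jar_c: Bystander: another such loose jar, upright on the table. Origin at its underside's centre.
- vial_a: Bystander: small glass vial 31 mm across, 66 mm high, upright. Origin at its underside's centre.
- vial_b: Bystander: same small vial. Origin at its underside's centre.
- vial_c: Bystander: same small vial. Origin at its underside's centre.
- lids: Bystander: stack of three steel lids, 66 mm across, 40 mm high. Origin at its underside's centre.
- counter: Bystander: grey hand counter box 75 x 55 x 45 mm with a small steel button. Origin at its underside's centre.
Mind the look-alikes: they are no part of the job. What is shaped like the probe but purple is not meant.

How it is judged:
On the way, in this order (a step that is already met when the one before it is completed fails the run):
1. the lens is swung clear of the jar (value of joint lens_arm above 0.65 rad), for 0.2 s.
2. the gripper has drawn the probe out of its stand (height (world z) of tip_end above 0.09 m and contact force between probe and the fingers above 1 N), for 0.2 s.
At the end, for the whole second after the job is handed in: The gripper holds the probe at rest, its tip within 6 mm of the button's centre, its axis within 8 degrees of the lid's normal, pressed on the lid with 2.3 to 6.6 N so that the spring tip is 2 to 10.5 mm in; the lens arm stands at more than 0.65 rad (distance between tip_end and button below 0.006 m and angle between the z axis of probe and the z axis of jar, either way round below 0.14 rad and contact force between probe and jar between 2.3 and 6.6 N and value of joint probe_tip between 0.002 and 0.0105 m and contact force between probe and the fingers above 1 N and contact force between probe and stand below 0.1 N and value of joint lens_arm above 0.65 rad and linear speed of probe below 0.01 m/s); the arm keeps its last pose, push and grip.
It fails at once if the lid is pressed hard with the probe (over 15 N) (contact force between probe and jar above 15 N).
It fails at once if the robot itself presses on the jar (contact force between any of the fingers, the arm and jar above 5 N).
It fails at once if a bystander is moved by more than 30 mm (distance of any of jar_b, jar_c, vial_a, vial_b, vial_c, lids, counter from where it was at the start of the episode above 0.03 m).
It also fails if it takes over 61 s, if anything falls off the work surface, if the arm or the gripper's body presses on something with over 40 N, if the wrist force passes 120 N, or if a joint passes its speed limit or range.

## Working session

There is one attempt and no reset: what is moved stays moved. The work goes in short steps, Python scripts to look and compute and a shell command to move; the robot and the scene stay as the last step left them, time stands still between calls to the robot, and variables do not carry over. Pictures are saved under pics/ and viewed, and the job is handed in when it is done.

```bash
mkdir -p pics; ls; cat > h.py <<'E'
import numpy as np, cv2
from station import ctrl
def snap(n,f):
    c=ctrl.camera(n); cv2.imwrite('pics/'+f,c['image'][:,:,::-1]); return c
E
python3 - <<'E'
from h import *
import pickle
s=ctrl.get_state(); print(s)
for n in ['scene','top','wrist']:
    c=snap(n,n+'0.png'); pickle.dump(c,open(n+'0.pkl','wb'))
    print({k:v for k,v in c.items() if k!='image'})
E
```

```text
pics
{'t': 0.0, 'joint_positions': array([ 1.05179694,  0.33389393,  0.03988334,  1.46627135, -0.0133995 ,
        1.34331084, -0.05849273]), 'joint_vel': array([ 5.39055967e-04, -2.52359377e-04,  1.67047018e-03, -1.02116982e-03,
       -1.82853051e-03,  7.03157039e-05, -1.17749374e-03]), 'joint_torque': array([ 1.95258972e-04, -6.58552694e+01,  1.36572618e+00, -4.05568099e+01,
        1.67387567e-02,  1.23605804e-02, -3.08920266e-05]), 'tcp_pos': array([ 0.26470581, -0.59315531,  0.23043234]), 'tcp_rot': array([[-7.60597549e-04,  9.13178368e-01,  4.07559431e-01],
       [ 1.42741121e-03,  4.07560125e-01, -9.13177259e-01],
       [-9.99998692e-01, -1.12805484e-04, -1.61347027e-03]]), 'contact_force': array([-0.44367787,  0.10618777, -0.00921176]), 'ft_torque': array([-0.01858499,  0.03577129,  0.01098572]), 'gripper_width': 0.08547709360331138}
{'fx': 489.68454473323374, 'fy': 489.68454473323374, 'cx': 264.36339585080617, 'cy': 189.96655594518862, 'distortion': array([-0.03284433,  0.        ,  0.        ,  0.        ,  0.        ]), 'rvec': array([ 1.45933569,  2.37987511, -0.651681
[... 208 characters left out ...]
    ,  0.        ,  0.        ,  0.        ]), 'rvec': array([ 2.14509592, -2.12817775,  0.14938545]), 'tvec': array([-0.0136137 ,  0.583942  ,  1.54497011])}
{'fx': 323.7854980181917, 'fy': 323.7854980181917, 'cx': 260.65399437140604, 'cy': 194.56491913579663, 'distortion': array([-0.02423693,  0.        ,  0.        ,  0.        ,  0.        ]), 'mount': array([[-8.72035769e-04, -2.68767154e-01,  9.63204784e-01,
        -1.41810666e-01],
       [-8.86025028e-04, -9.63204565e-01, -2.68767895e-01,
         6.91379505e-02],
       [ 9.99999227e-01, -1.08779876e-03,  6.01814408e-04,
        -2.27303084e-03],
       [ 0.00000000e+00,  0.00000000e+00,  0.00000000e+00,
         1.00000000e+00]])}
```

View pics/scene0.png

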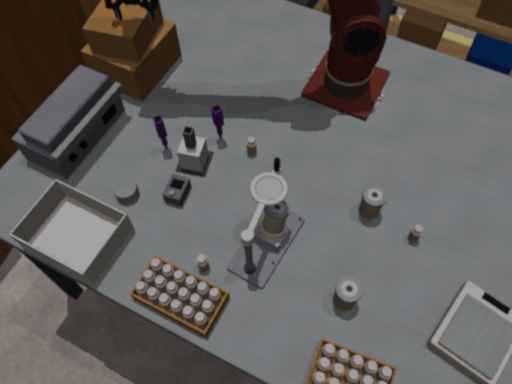

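View pics/top0.png

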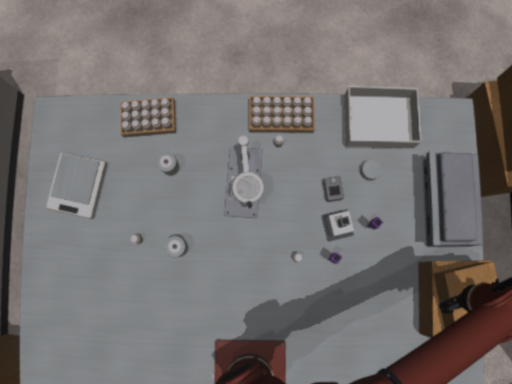

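View pics/wrist0.png

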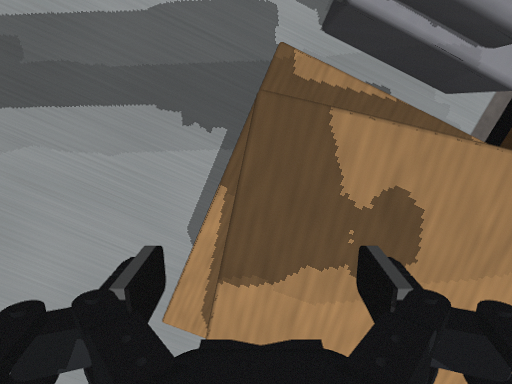

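The scene view shows the cradle with its lens at (268,188), the grip at (277,163) and the white stand with the probe at (192,145). The top view shows the lens at (247,187), the post at (243,141) and the stand at (341,222). The purple look-alikes are at (335,257) and (375,222). I'll enlarge both views to pick pixels.

```bash
python3 - <<'E'
from h import *
import pickle
T=pickle.load(open('top0.pkl','rb'))['image'][:,:,::-1];S=pickle.load(open('scene0.pkl','rb'))['image'][:,:,::-1]
a=cv2.resize(T[125:275,210:310],None,fx=4,fy=4,interpolation=cv2.INTER_CUBIC)
b=cv2.resize(T[165:275,300:400],None,fx=4,fy=4,interpolation=cv2.INTER_CUBIC)
cv2.imwrite('pics/tz.png',np.hstack([a[:440],b]))
cv2.imwrite('pics/sz.png',cv2.resize(S[90:290,140:310],None,fx=3,fy=3,interpolation=cv2.INTER_CUBIC))
E
```

```text
(no output)
```

View pics/tz.png

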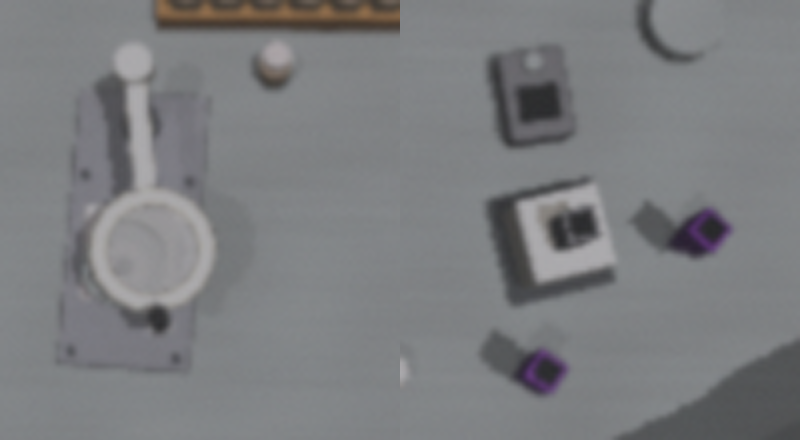

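View pics/sz.png

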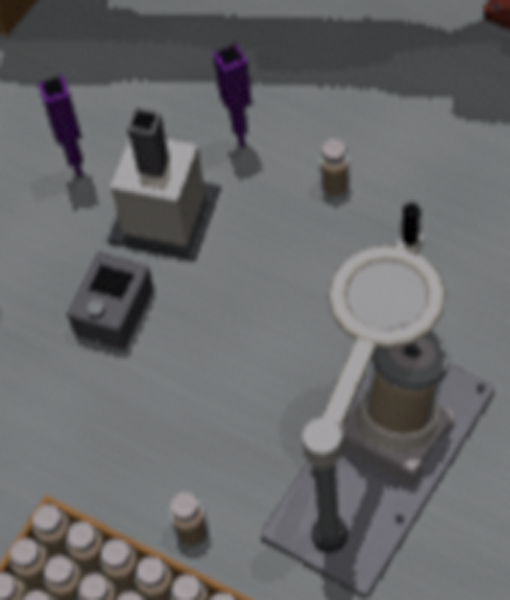

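```bash
cat >> h.py <<'E'
def ray(c,uv):
    K=np.array([[c['fx'],0,c['cx']],[0,c['fy'],c['cy']],[0,0,1]])
    p=cv2.undistortPoints(np.array(uv,float).reshape(-1,1,2),K,c['distortion']).reshape(-1,2)
    if 'mount' in c:
        R=c['R']@c['mount'][:3,:3]; o=c['p']+c['R']@c['mount'][:3,3]
    else:
        R=cv2.Rodrigues(c['rvec'])[0].T; o=-R@c['tvec']
    d=np.c_[p,np.ones(len(p))]@R.T
    return o,d
def plane(c,uv,z):
    o,d=ray(c,uv); return o+d*((z-o[2])/d[:,2])[:,None]
def proj(c,P):
    K=np.array([[c['fx'],0,c['cx']],[0,c['fy'],c['cy']],[0,0,1]])
    if 'mount' in c:
        R=c['R']@c['mount'][:3,:3]; o=c['p']+c['R']@c['mount'][:3,3]; rv=cv2.Rodrigues(R.T)[0]; tv=-R.T@o
    else: rv,tv=c['rvec'],c['tvec']
    return cv2.projectPoints(np.array(P,float).reshape(-1,1,3),rv,tv,K,c['distortion'])[0].reshape(-1,2)
def wsnap(f):
    s=ctrl.get_state(); c=snap('wrist',f); c['R']=np.array(s['tcp_rot']); c['p']=np.array(s['tcp_pos']); return c
E
python3 - <<'E'
from h import *
import pickle
np.set_printoptions(precision=4,suppress=True)
T=pickle.load(open('top0.pkl','rb'));S=pickle.load(open('scene0.pkl','rb'))
A=lambda L:[((x+.5)/4-.5+210,(y+.5)/4-.5+125) for x,y in L]
B=lambda L:[((x-400+.5)/4-.5+300,(y+.5)/4-.5+165) for x,y in L]
C=lambda L:[((x+.5)/3-.5+140,(y+.5)/3-.5+90) for x,y in L]
print('hinge',plane(T,A([(133,62)]),.22),plane(S,C([(322,436)]),.22))
print('lens',plane(T,A([(152,248)]),.212),plane(S,C([(387,295)]),.212))
print('grip',plane(T,A([(157,319)]),.25),plane(S,C([(411,206)]),.254))
pl=plane(T,A([(78,93),(210,97),(189,371),(57,364)]),.012);print('plate',pl,pl.mean(0))
st=plane(T,B([(515,205),(598,182),(615,268),(532,288)]),.085);print('stand',st,st.mean(0))
print('stand scene',plane(S,C([(130,140),(203,150),(188,200),(114,187)]),.085).mean(0))
print('probe top',plane(T,B([(580,224)]),.155), plane(S,C([(146,120)]),.155))
print('button',plane(S,C([(413,352)]),.131))
for n,p in [('viala',(273,62))]: print(n,plane(T,A([p]),.06))
print('counter',plane(T,B([(535,95)]),.045),'purple',plane(T,B([(710,230),(545,370)]),.15), 'vialnear',plane(T,[(297,257)],.06),'lids',plane(T,[(371,170)],.04))
ex=((pl[0]+pl[1])-(pl[2]+pl[3]))/2; print('yaw',np.arctan2(ex[1],ex[0]))
e=st[1]-st[0]; print('standyaw',np.degrees(np.arctan2(e[1],e[0])), np.degrees(np.arctan2(*(st[1]-st[2])[[1,0]])))
E
```

```text
hinge [[0.7231 0.0238 0.22  ]] [[0.722  0.0235 0.22  ]]
lens [[0.5851 0.0084 0.212 ]] [[0.5853 0.0094 0.212 ]]
grip [[0.5276 0.0033 0.25  ]] [[0.5254 0.0004 0.254 ]]
plate [[ 0.7524  0.0781  0.012 ]
 [ 0.7495 -0.0338  0.012 ]
 [ 0.5165 -0.0178  0.012 ]
 [ 0.5215  0.0916  0.012 ]] [0.635  0.0295 0.012 ]
stand [[ 0.5148 -0.2448  0.085 ]
 [ 0.5335 -0.3115  0.085 ]
 [ 0.4651 -0.324   0.085 ]
 [ 0.4491 -0.2576  0.085 ]] [ 0.4906 -0.2845  0.085 ]
stand scene [ 0.4911 -0.2804  0.085 ]
probe top [[ 0.4928 -0.2843  0.155 ]] [[ 0.4884 -0.2851  0.155 ]]
button [[0.5822 0.033  0.131 ]]
viala [[ 0.7674 -0.0853  0.06  ]]
counter [[ 0.61   -0.2681  0.045 ]] purple [[ 0.489  -0.3855  0.15  ]
 [ 0.3829 -0.2572  0.15  ]] vialnear [[ 0.3855 -0.1468  0.06  ]] lids [[ 0.6739 -0.3966  0.04  ]]
yaw -0.06324016487343317
standyaw -74.34983078216307 10.316247980540405
```

```bash
cat > go.py <<'E'
import sys
from h import *
np.set_printoptions(precision=4,suppress=True)
# go.py x y z [yaw of tool z deg] : shift needed in tool axes mm and roll deg
s=ctrl.get_state();R=np.array(s['tcp_rot']);p=np.array(s['tcp_pos'])
a=[float(v) for v in sys.argv[1:]]
print('t',round(s['t'],2),'tcp',p,'yaw z',np.degrees(np.arctan2(R[1,2],R[0,2])),'x',R[:,0],'j7',s['joint_positions'][6],'F',s['contact_force'],'w',s['gripper_width'])
if len(a)>=3: print('shift mm',R.T@(np.array(a[:3])-p)*1000)
if len(a)>3: print('roll',-(((a[3]-np.degrees(np.arctan2(R[1,2],R[0,2])))+180)%360-180))
E
python3 -m jog '[[-35,0,0,0],[-35,0,0,0],[0,40,-36,0],[0,40,-36,0],[0,40,-36,0]]'
python3 -m jog '[[0,40,-36,0],[0,40,-36,0],[0,40,-36,0],[0,40,-36,0],[0,40,-36,0]]'
python3 -m jog '[[0,40,-36,0],[0,40,-36,0],[0,40,-36,0],[0,0,0,-10],[0,0,0,-10]]'
python3 go.py .53 .003 .22 96
```

```text
t: 0.78
tcp_pos: [0.3309, -0.4443, 0.3011]
tcp_rot: [[-0.0, 0.913, 0.407], [0.0, 0.407, -0.913], [-1.0, -0.0, -0.0]]
contact_force: [0.4, -0.2, 0.0]
gripper_width: 0.0853
t: 1.4
tcp_pos: [0.4401, -0.1984, 0.3013]
tcp_rot: [[0.0, 0.913, 0.407], [-0.0, 0.407, -0.913], [-1.0, -0.0, 0.0]]
contact_force: [0.3, -0.4, 0.3]
gripper_width: 0.0851
t: 2.02
tcp_pos: [0.5053, -0.0518, 0.301]
tcp_rot: [[-0.001, 0.714, 0.701], [0.0, 0.701, -0.714], [-1.0, -0.0, -0.001]]
contact_force: [0.3, -0.1, -0.1]
gripper_width: 0.0853
t 2.02 tcp [ 0.5053 -0.0518  0.301 ] yaw z -45.528292426341814 x [-0.0007  0.0001 -1.    ] j7 -0.7928720655115028 F [ 0.3493 -0.0858 -0.1311] w 0.08534469192283635
shift mm [ 80.9643  56.034  -21.7687]
roll -141.5282924263418
```

```bash

python3 -m jog '[[0,30,-12,-10],[0,0,0,-10],[0,0,0,-10],[0,0,0,-10],[0,0,0,-10]]' | head -2
python3 -m jog '[[0,0,0,-10],[0,0,0,-10],[0,0,0,-10],[0,0,0,-10],[0,0,0,-10]]'| head -2
python3 -m jog '[[0,0,0,-10],[0,0,0,-10],[0,0,0,-10],[0,0,0,-10],[0,0,0,-1]]'
python3 - <<'E'
from h import *
import pickle
w=wsnap('w1.png'); pickle.dump(w,open('w1.pkl','wb'))
print(proj(w,[[.530,.003,.254],[.583,.0327,.131]]))
E
python3 go.py .53 .003 .22 96
```

```text
t: 2.65
tcp_pos: [0.5184, -0.0231, 0.3011]
t: 3.28
tcp_pos: [0.5183, -0.0232, 0.3011]
t: 3.9
tcp_pos: [0.5184, -0.0232, 0.3011]
tcp_rot: [[-0.0, -0.996, -0.088], [0.0, -0.088, 0.996], [-1.0, 0.0, 0.0]]
contact_force: [0.1, -0.4, -0.9]
gripper_width: 0.0852
[[296.75759808 238.75572789]
 [306.48431914 240.54741546]]
t 3.95 tcp [ 0.5184 -0.0232  0.3012] yaw z 94.94355081181186 x [-0.0003  0.     -1.    ] j7 1.5848136204939596 F [-0.57    0.23    0.2078] w 0.08557365478936416
shift mm [ 81.1957 -13.8112  25.06  ]
roll -1.0564491881881395
```

View pics/w1.png

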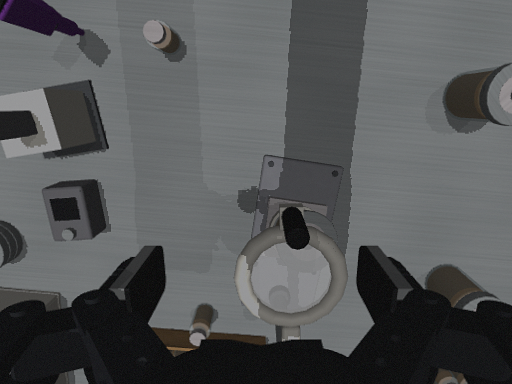

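The wrist picture shows the lens peg with its top centre at about (299,241). I predicted (297,239), so the estimates agree and I can descend over the peg.

```bash

python3 -m jog '[[0,-14,25,-1],[25,0,0,0],[30,0,0,0],[26,0,0,0],[0,0,0,0]]'
python3 -m jog '[[0,0,0,0],[0,0,0,0],[0,0,0,0],[0,0,0,0],[0,0,0,0]]' 0 25
python3 -m jog '[[0,0,0,0],[0,0,0,0]]'
python3 go.py
```

```text
t: 4.58
tcp_pos: [0.5291, 0.0029, 0.2187]
tcp_rot: [[-0.004, -0.995, -0.103], [0.0, -0.103, 0.995], [-1.0, 0.004, 0.001]]
contact_force: [-0.4, 0.1, 0.8]
gripper_width: 0.0854
t: 5.2
tcp_pos: [0.5305, 0.003, 0.2208]
tcp_rot: [[0.001, -0.994, -0.105], [-0.0, -0.105, 0.994], [-1.0, -0.001, -0.0]]
contact_force: [-1.1, -0.7, 4.8]
gripper_width: 0.0155
t: 5.45
tcp_pos: [0.5305, 0.003, 0.2208]
tcp_rot: [[0.001, -0.994, -0.105], [-0.0, -0.105, 0.994], [-1.0, -0.001, -0.0]]
contact_force: [-0.9, -0.9, 5.8]
gripper_width: 0.0151
t 5.45 tcp [0.5305 0.003  0.2208] yaw z 96.04620219290834 x [ 0.0006 -0.0001 -1.    ] j7 1.5169326502688687 F [-0.8526 -0.943   5.7673] w 0.015058290181098737
```

```bash

python3 -m jog '[[-2,0,0,0],[0,-0.7,16.9,5],[0,-0.7,16.9,5],[0,-0.7,16.9,5],[0,-0.7,16.9,5]]'
python3 -m jog '[[0,-0.7,16.9,5],[0,-0.7,16.9,5],[0,-0.7,16.9,5],[0,-0.7,16.9,5],[0,-0.7,16.9,5]]'
python3 -m jog '[[0,-0.7,16.9,5],[0,-0.7,16.9,5],[0,-0.7,16.9,5],[0,-0.7,16.9,5],[0,-0.7,16.9,5]]'
python3 -m jog '[[0,-0.7,16.9,5],[0,-0.7,16.9,5],[0,-0.7,16.9,5],[0,0,0,0]]'
python3 go.py; python3 -c "
from h import *
snap('top','top1.png')"
```

```text
t: 6.08
tcp_pos: [0.5353, 0.0698, 0.221]
tcp_rot: [[0.0, -0.97, 0.245], [-0.0, 0.245, 0.97], [-1.0, -0.0, -0.0]]
contact_force: [9.5, -3.1, -11.0]
gripper_width: 0.0154
t: 6.7
tcp_pos: [0.5724, 0.1444, 0.221]
tcp_rot: [[-0.001, -0.775, 0.632], [-0.001, 0.632, 0.775], [-1.0, -0.0, -0.002]]
contact_force: [4.8, -4.7, -6.1]
gripper_width: 0.0153
t: 7.32
tcp_pos: [0.638, 0.1967, 0.221]
tcp_rot: [[-0.001, -0.436, 0.9], [-0.002, 0.9, 0.436], [-1.0, -0.001, -0.002]]
contact_force: [1.9, -3.3, -2.2]
gripper_width: 0.0151
t: 7.82
tcp_pos: [0.6862, 0.2129, 0.221]
tcp_rot: [[-0.001, -0.191, 0.982], [-0.002, 0.982, 0.191], [-1.0, -0.001, -0.001]]
contact_force: [0.2, -3.5, -3.8]
gripper_width: 0.015
t 7.83 tcp [0.6862 0.2129 0.221 ] yaw z 10.986477252936833 x [-0.001  -0.0015 -1.    ] j7 -0.3201516398240314 F [ 0.2231 -3.541  -3.751 ] w 0.01495218295481961
```

View pics/top1.png

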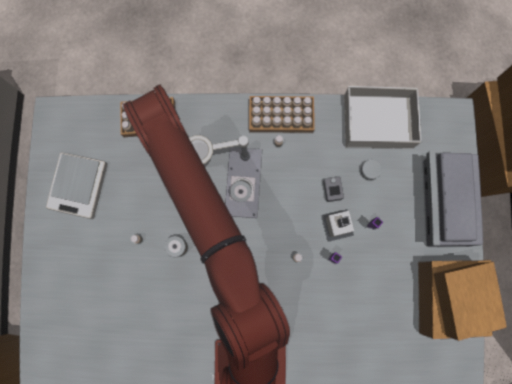

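The lens now stands at about 1.3 rad, centred near (202,150) in the top view, and the lid is uncovered with its button at (241,189). Next I release the peg and go over the stand.

```bash

python3 -m jog '[[0,0,0,0],[0,0,0,0],[0,0,0,0],[0,0,0,0],[0,0,0,0]]' 1
python3 -m jog '[[-30,0,0,0],[-40,0,0,0],[-20,0,0,0],[0,0,0,0]]'
python3 - <<'E'
from h import *
import pickle
pickle.dump(snap('scene','scene2.png'),open('scene2.pkl','wb'))
pickle.dump(snap('top','top2.png'),open('top2.pkl','wb'))
E
python3 go.py .49 -.283 .30 -77
```

```text
t: 8.5
tcp_pos: [0.6854, 0.2142, 0.2224]
tcp_rot: [[0.0, -0.192, 0.981], [0.0, 0.981, 0.192], [-1.0, 0.0, 0.0]]
contact_force: [0.6, 0.4, 0.3]
gripper_width: 0.0854
t: 9.0
tcp_pos: [0.686, 0.2145, 0.3141]
tcp_rot: [[0.003, -0.192, 0.981], [0.001, 0.981, 0.192], [-1.0, 0.001, 0.003]]
contact_force: [0.3, 0.0, 0.1]
gripper_width: 0.0854
t 9.1 tcp [0.6852 0.214  0.3112] yaw z 11.05918081479214 x [-0.001  -0.0003 -1.    ] j7 -0.30467548356606433 F [ 0.3139 -0.0005 -0.6171] w 0.0854035379586294
shift mm [  11.5915 -450.3608 -286.9442]
roll 88.05918081479214
```

View pics/scene2.png

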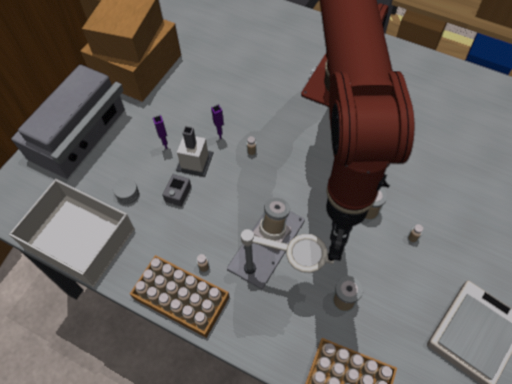

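The scene view shows the lens at (305,252), well clear of the jar at (275,215). Moving on to the stand.

```bash

python3 -m jog '[[0,-45,-29,0],[0,-45,-29,0],[0,-45,-29,0],[0,-45,-29,0],[0,-45,-29,0]]' | head -2
python3 -m jog '[[0,-45,-29,0],[0,-45,-29,0],[0,-45,-29,0],[0,-45,-28,0],[0,-45,-28,0]]' | head -2
python3 -m jog '[[0,0,0,10],[0,0,0,10],[0,0,0,10],[0,0,0,10],[0,0,0,10]]' | head -2
python3 -m jog '[[0,0,0,10],[0,0,0,10],[0,0,0,10],[0,0,0,8],[0,0,0,0]]' | head -2
python3 - <<'E'
from h import *
import pickle
w=wsnap('w3.png'); pickle.dump(w,open('w3.pkl','wb'))
E
python3 go.py .49 -.283 .30 -77
```

```text
t: 9.72
tcp_pos: [0.5848, -0.0364, 0.3107]
t: 10.35
tcp_pos: [0.4875, -0.2842, 0.3108]
t: 10.98
tcp_pos: [0.4883, -0.2827, 0.3106]
t: 11.6
tcp_pos: [0.4885, -0.2826, 0.3109]
t 11.65 tcp [ 0.4886 -0.2826  0.3111] yaw z -76.77945368471713 x [-0.0016  0.0008 -1.    ] j7 -0.9107985109964403 F [-0.5937 -0.1603  1.1593] w 0.08520615215868843
shift mm [11.1228  1.309   0.6874]
roll 0.22054631528288837
```

View pics/w3.png

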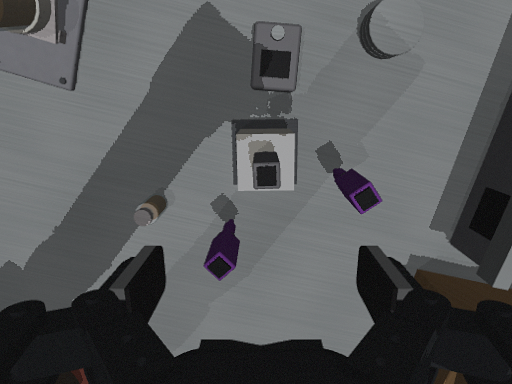

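```bash
python3 - <<'E'
from h import *
I=cv2.imread('pics/w3.png'); cv2.imwrite('pics/w3z.png',cv2.resize(I[105:205,220:320],None,fx=6,fy=6,interpolation=cv2.INTER_CUBIC))
E
```

```text
(no output)
```

View pics/w3z.png

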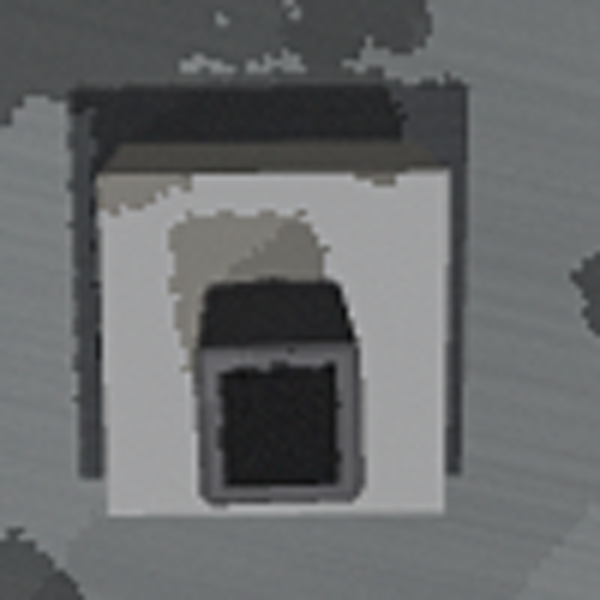

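```bash
python3 - <<'E'
from h import *
import pickle
np.set_printoptions(precision=4,suppress=True)
w=pickle.load(open('w3.pkl','rb'))
A=lambda L:[((x+.5)/6-.5+220,(y+.5)/6-.5+105) for x,y in L]
q=plane(w,A([(200,346),(357,344),(360,500),(203,500)]),.155);print(q,q.mean(0))
st=plane(w,A([(97,170),(450,170),(444,513),(106,513)]),.085);print(st,st.mean(0))
for a,b in[(0,1),(3,2)]:
  for s in(q,st): e=s[b]-s[a];print(np.degrees(np.arctan2(e[1],e[0])))
E
python3 go.py .491 -.283 .109
```

```text
[[ 0.5025 -0.2695  0.155 ]
 [ 0.5083 -0.2931  0.155 ]
 [ 0.4842 -0.2995  0.155 ]
 [ 0.4785 -0.2753  0.155 ]] [ 0.4934 -0.2844  0.155 ]
[[ 0.5182 -0.2445  0.085 ]
 [ 0.533  -0.3088  0.085 ]
 [ 0.4686 -0.3244  0.085 ]
 [ 0.4537 -0.2599  0.085 ]] [ 0.4934 -0.2844  0.085 ]
-76.2135631093732
-76.95200034244345
-76.9516641588898
-76.95187059104117
t 11.65 tcp [ 0.4886 -0.2826  0.3111] yaw z -76.77945368471713 x [-0.0016  0.0008 -1.    ] j7 -0.9107985109964403 F [-0.5937 -0.1603  1.1593] w 0.08520615215868843
shift mm [202.1209   2.5448   1.1403]
```

The handle top is centred at (266.5,175.5), square to the jaws, and its position agrees with the stand centre at (0.493, -0.284). Descending to grasp it.

```bash

python3 -m jog '[[0,4.3,2.8,0],[40,0,0,0],[40,0,0,0],[40,0,0,0],[30,0,0,0]]' | head -2
python3 -m jog '[[30,0,0,0],[20,0,0,0],[4,0,0,0],[0,0,0,0],[0,0,0,0]]'
python3 -m jog '[[0,0,0,0],[0,0,0,0],[0,0,0,0],[0,0,0,0],[0,0,0,0]]' 0 20
python3 -m jog '[[0,0,0,0]]'
```

```text
t: 12.28
tcp_pos: [0.4935, -0.2843, 0.1603]
t: 12.9
tcp_pos: [0.4945, -0.2848, 0.1094]
tcp_rot: [[0.001, 0.974, 0.226], [-0.001, 0.226, -0.974], [-1.0, 0.001, 0.001]]
contact_force: [0.1, 0.1, -0.5]
gripper_width: 0.0855
t: 13.52
tcp_pos: [0.4939, -0.2847, 0.1084]
tcp_rot: [[0.0, 0.974, 0.226], [-0.0, 0.226, -0.974], [-1.0, 0.0, 0.0]]
contact_force: [-0.2, -1.3, 1.7]
gripper_width: 0.0258
t: 13.65
tcp_pos: [0.4939, -0.2847, 0.1084]
tcp_rot: [[0.0, 0.974, 0.226], [-0.0, 0.226, -0.974], [-1.0, 0.0, 0.0]]
contact_force: [0.2, -0.3, 1.5]
gripper_width: 0.0255
```

```bash

python3 -m jog '[[-15,0,0,0],[-15,0,0,0],[-10,0,0,0],[0,0,0,0]]'
python3 -m jog '[[0,-3,0,0],[0,-2,0,0],[0,-2,0,0],[0,-2,0,0],[0,0,0,0]]'

```

```text
t: 14.15
tcp_pos: [0.4945, -0.2848, 0.1496]
tcp_rot: [[0.002, 0.974, 0.226], [-0.001, 0.226, -0.974], [-1.0, 0.002, 0.001]]
contact_force: [0.1, -0.5, -1.9]
gripper_width: 0.0261
t: 14.78
tcp_pos: [0.4852, -0.2865, 0.1484]
tcp_rot: [[0.0, 0.974, 0.226], [0.0, 0.226, -0.974], [-1.0, 0.0, 0.0]]
contact_force: [3.8, 0.4, -2.4]
gripper_width: 0.0257
```

```bash

python3 -m jog '[[0,-2,0,0],[0,-2,0,0],[0,-2,0,0],[0,-2,0,0],[0,0,0,0]]'
python3 -m jog '[[0,-2,0,0],[0,-2,0,0],[0,-2,0,0],[0,0,0,0]]'
python3 - <<'E'
from h import *
wsnap('w4.png'); snap('scene','scene4.png')
E
```

```text
t: 15.4
tcp_pos: [0.4771, -0.2885, 0.1484]
tcp_rot: [[-0.0, 0.974, 0.226], [-0.0, 0.226, -0.974], [-1.0, -0.0, -0.0]]
contact_force: [4.0, 0.1, 0.1]
gripper_width: 0.0255
t: 15.9
tcp_pos: [0.4711, -0.2898, 0.1481]
tcp_rot: [[-0.001, 0.974, 0.226], [0.0, 0.226, -0.974], [-1.0, -0.0, -0.0]]
contact_force: [2.7, 0.6, -2.6]
gripper_width: 0.0256
```

View pics/w4.png

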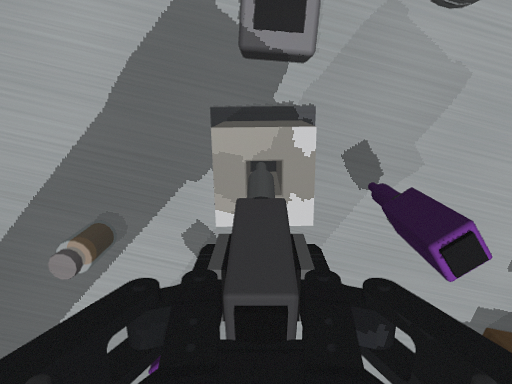

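View pics/scene4.png

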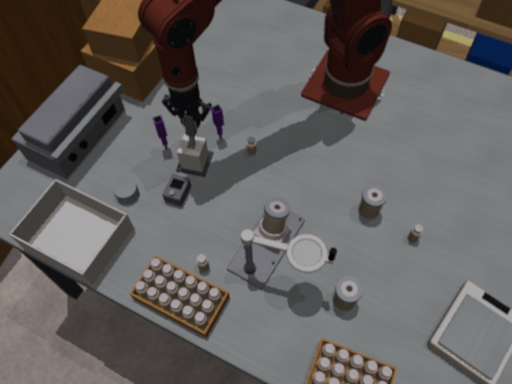

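The probe has pivoted in the jaws: in the wrist view its handle runs from (263,200) to (263,320). I'll draw it out and measure the tilt.

```bash

python3 -m jog '[[-10,0,0,0],[-20,0,0,0],[-20,0,0,0],[-20,0,0,0],[-20,0,0,0]]'
python3 -m jog '[[-30,0,0,0],[-30,0,0,0],[-30,0,0,0],[0,0,0,0],[0,0,0,0]]' - 40
python3 - <<'E'
from h import *
import pickle
w=wsnap('w5.png'); pickle.dump(w,open('w5.pkl','wb')); 
for n in('scene','top'): pickle.dump(snap(n,n+'5.png'),open(n+'5.pkl','wb'))
I=cv2.imread('pics/w5.png'); cv2.imwrite('pics/w5z.png',cv2.resize(I[100:384,150:370],None,fx=2,fy=2,interpolation=cv2.INTER_CUBIC))
I=cv2.imread('pics/scene5.png'); cv2.imwrite('pics/s5z.png',cv2.resize(I[20:180,120:270],None,fx=4,fy=3.75,interpolation=cv2.INTER_CUBIC))
E
```

```text
t: 16.62
tcp_pos: [0.4705, -0.2899, 0.2393]
tcp_rot: [[-0.002, 0.974, 0.225], [0.0, 0.225, -0.974], [-1.0, -0.002, -0.0]]
contact_force: [0.6, -0.3, -1.5]
gripper_width: 0.0258
t: 17.25
tcp_pos: [0.4707, -0.2897, 0.3274]
tcp_rot: [[-0.002, 0.974, 0.225], [0.001, 0.225, -0.974], [-1.0, -0.002, -0.001]]
contact_force: [0.6, 0.3, -2.4]
gripper_width: 0.0259
```

View pics/w5z.png

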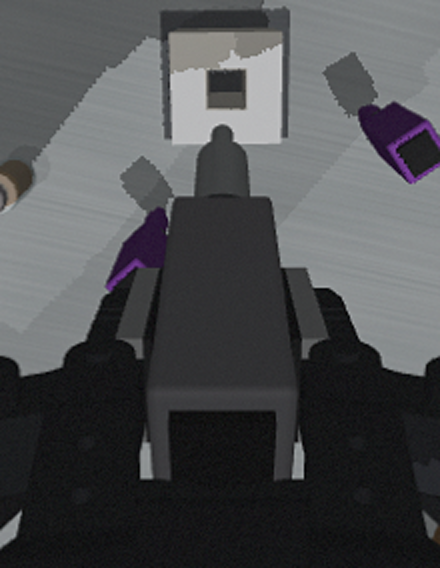

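View pics/s5z.png

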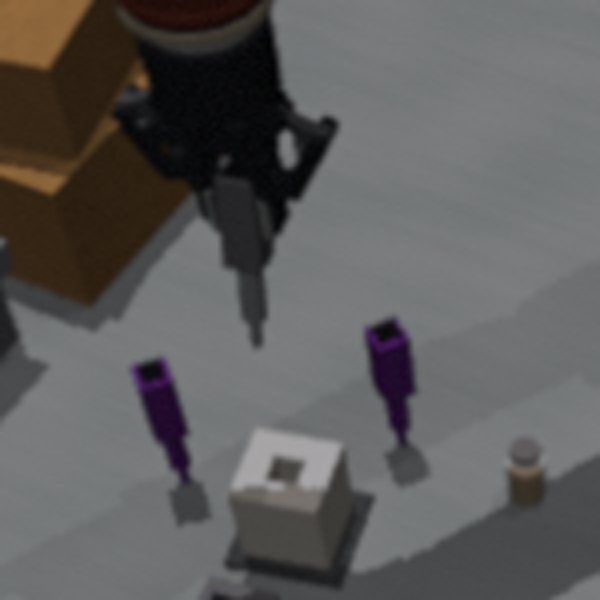

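```bash
cat > tilt.py <<'E'
from h import *
from scipy.optimize import least_squares
np.set_printoptions(precision=4,suppress=True)
def fit(w,corn,tip,extra=()):
    # corn: px of +y face: bottom L,R, top L,R ; tip px (end) ; extra [(cam,tip px)]
    def pts(q):
        x,y,z,th=q  # tool coords of probe origin, th lean; probe axis up=(-cos,-sin,0)in tool(x down): top toward -y
        up=np.array([-np.cos(th),-np.sin(th),0]); n=np.array([-np.sin(th),np.cos(th),0])
        o=np.array([x,y,z]); Z=np.array([0,0,1.])
        P=[o+.013*n-s*.013*Z for s in(1,-1)]+[o+.07*up+.013*n-s*.013*Z for s in(1,-1)]
        # left/right order decided below
        return np.array(P), o-.072*up, up
    def wld(P): return w['p']+P@w['R'].T
    def res(q):
        P,t,up=pts(q); r=list((proj(w,wld(P))-np.array(corn)).ravel())+list((proj(w,wld(t[None]))-tip).ravel()*1.0)
        for c,px in extra: r+=list((proj(c,wld(t[None]))-px).ravel())
        return r
    s=least_squares(res,[.02,0,0,.25])
    P,t,up=pts(s.x); print('q',s.x,'tilt deg',np.degrees(s.x[3]),'res',np.array(s.fun))
    print('tip tool mm',t*1000,'tip world',wld(t[None])[0],'axis world',w['R']@up)
    return s.x,t
E
python3 - <<'E'
from tilt import *
import pickle
w=pickle.load(open('w5.pkl','rb'));S=pickle.load(open('scene5.pkl','rb'))
A=lambda x,y:((x+.5)/2-.5+150,(y+.5)/2-.5+100)
tip=np.array(A(222,127)); c=[A(173,199),A(271,199),A(150,388),A(299,388)]
sp=np.array([(257+.5)/4-.5+120,(345+.5)/3.75-.5+20])
fit(w,c,tip); fit(w,c,tip,[(S,sp)])
E
```

```text
q [ 0.0311  0.007  -0.002   0.2376] tilt deg 13.616330888838274 res [ 1.139  -1.7162 -0.246  -1.7661  0.611   0.6838 -1.302   0.5952  0.2218
  2.1388]
tip tool mm [101.073   23.9689  -2.0258] tip world [ 0.4934 -0.2823  0.2263] axis world [-0.2277 -0.0536  0.9723]
q [ 0.0295  0.0075 -0.002   0.2293] tilt deg 13.135839557015425 res [ 0.9543 -1.7682 -0.0029 -1.8186  0.0712  0.7355 -0.6572  0.6453  0.2417
  2.687   0.6354  2.5858]
tip tool mm [99.6013 23.8202 -2.0132] tip world [ 0.4933 -0.2823  0.2278] axis world [-0.2198 -0.0518  0.9742]
```

```bash
python3 - <<'E'
import cv2,numpy as np
I=cv2.imread('pics/scene5.png');J=cv2.imread('pics/top5.png');W=cv2.imread('pics/w5.png')
a=cv2.resize(I[55:125,155:205],None,fx=8,fy=8,interpolation=cv2.INTER_NEAREST)
b=cv2.resize(W[150:220,230:280],None,fx=8,fy=8,interpolation=cv2.INTER_NEAREST)
cv2.imwrite('pics/z5.png',np.hstack([a,b]))
E
```

```text
(no output)
```

View pics/z5.png

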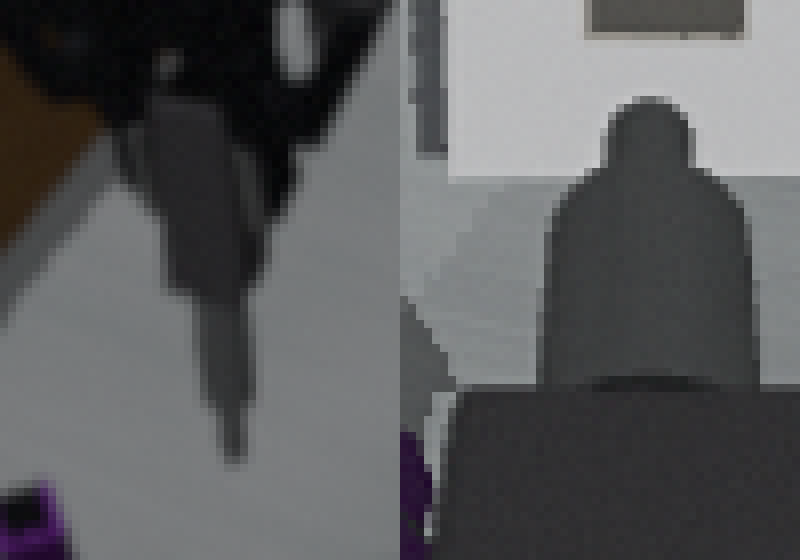

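View pics/top5.png

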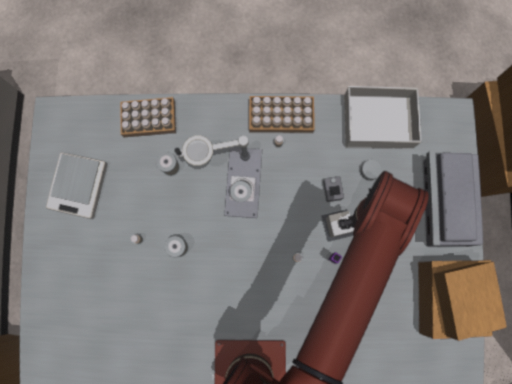

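```bash
cat > tilt2.py <<'E'
from h import *
from scipy.optimize import least_squares
np.set_printoptions(precision=4,suppress=True)
def fit2(w,sph,rb,rt,S,ssph,wt=1.,prior=0):
    def wld(P): return w['p']+np.atleast_2d(P)@w['R'].T
    def geo(q):
        x,y,z,th=q; up=np.array([-np.cos(th),-np.sin(th),0]); n=np.array([-np.sin(th),np.cos(th),0]); return np.array([x,y,z]),up,n
    def res(q):
        o,up,n=geo(q); r=[]
        r+=list((proj(w,wld(o-.068*up))-sph).ravel())
        r.append(proj(w,wld(o+.013*n))[0,1]-rb)
        if rt is not None: r.append(proj(w,wld(o+.07*up+.013*n))[0,1]-rt)
        r+=list((proj(S,wld(o-.068*up))-ssph).ravel()*wt)
        if prior:
            g=o+.0424*up-np.array([-.019,0,0]); r+=list(g[:2]*1000/prior)
        return np.array(r)
    s=least_squares(res,[.02,0,0,.25]); o,up,n=geo(s.x)
    t=o-.072*up; print('tilt',np.degrees(s.x[3]),'o mm',o*1000,'tip tool mm',t*1000,'res',res(s.x)); return s.x
E
python3 - <<'E'
from tilt2 import *
import pickle
w=pickle.load(open('w5.pkl','rb'));S=pickle.load(open('scene5.pkl','rb'))
for rt in (None,293.5):
  for wt in (1,2):
    for pr in (0,2): fit2(w,np.array([260.6,167.2]),198.2,rt,S,np.array([183.8,111.2]),wt,pr)
E
python3 go.py .55 .03 .36 -93.6
```

```text
tilt 13.184914525715179 o mm [19.4027  9.9789 -2.3412] tip tool mm [89.5047 26.4017 -2.3412] res [-0.0364  0.0269 -0.     -0.1511  0.0618]
tilt 13.301665180303425 o mm [21.751   9.3423 -2.292 ] tip tool mm [91.8194 25.9079 -2.292 ] res [ 0.0313  0.1113 -0.0618  0.0228  0.4899 -0.2558 -0.2065]
tilt 13.146633208148264 o mm [19.3819  9.9806 -2.4008] tip tool mm [89.4949 26.3566 -2.4008] res [-0.1199  0.0886  0.     -0.2489  0.102 ]
tilt 13.199262506568369 o mm [21.1732  9.4609 -2.2738] tip tool mm [91.2711 25.9013 -2.2738] res [ 0.0571  0.2544  0.0082 -0.029   0.7028 -0.5533 -0.1103]
tilt 12.709279117579529 o mm [27.9588  8.1218 -2.142 ] tip tool mm [98.1947 23.9621 -2.142 ] res [ 0.2306  1.0357 -1.2315  0.4744  0.5578  1.5035]
tilt 11.913108742855211 o mm [24.1842  9.4738 -2.2201] tip tool mm [94.6334 24.3366 -2.2201] res [ 0.1292  1.3887 -1.8881  0.7402  0.3359  0.7478  0.8487  0.3606]
tilt 11.73248788582089 o mm [23.6319  9.6179 -2.033 ] tip tool mm [94.1277 24.2585 -2.033 ] res [ 0.387   1.6109 -1.9006  0.7126  0.4948  1.1775]
tilt 11.680525954581286 o mm [23.3382  9.7107 -2.0522] tip tool mm [93.8472 24.2875 -2.0522] res [ 0.3611  1.6412 -1.9281  0.798   0.4697  1.0593  0.4081  0.5633]
t 17.4 tcp [ 0.4708 -0.2895  0.3271] yaw z -76.9549806340325 x [-0.0021  0.001  -1.    ] j7 -0.8848734739233439 F [-0.8061  0.0177 -1.3012] w 0.02567492470865175
shift mm [ -32.7793  149.1744 -293.4683]
roll 16.6450193659675
```

The probe leans about 13° (15° wanted, tolerance 8°), with its tip at about (91.7, 26, -2) mm in the tool frame. I'll carry it over to the jar.

```bash

python3 -m jog '[[-15,0,0,0],[-15,24,-48,0],[0,25,-49,0],[0,25,-49,0],[0,25,-49,0]]' | head -2
python3 -m jog '[[0,25,-49,0],[0,25,-49,0],[0,0,0,8],[0,0,0,8.6],[0,0,0,0]]' | head -2
python3 - <<'E'
from h import *
import pickle
w=wsnap('w6.png'); pickle.dump(w,open('w6.pkl','wb')); 
for n in('scene','top'): pickle.dump(snap(n,n+'6.png'),open(n+'6.pkl','wb'))
I=cv2.imread('pics/scene6.png'); cv2.imwrite('pics/s6z.png',cv2.resize(I[100:270,200:340],None,fx=4,fy=3.5,interpolation=cv2.INTER_CUBIC))
print(proj(w,[.583,.0327,.131]))
E
python3 go.py .5505 .0324 .247 -93.6
```

```text
t: 18.02
tcp_pos: [0.5242, -0.0757, 0.3594]
t: 18.65
tcp_pos: [0.5505, 0.0294, 0.359]
[[258.07695563 137.32568184]]
t 18.8 tcp [0.5505 0.0292 0.3587] yaw z -93.39283917369633 x [ 0.0002  0.     -1.    ] j7 -1.8005069351401264 F [-0.6489  0.5521 -1.646 ] w 0.025730851980033692
shift mm [111.6614  -0.1783  -3.1949]
roll 0.20716082630366373
```

View pics/w6.png

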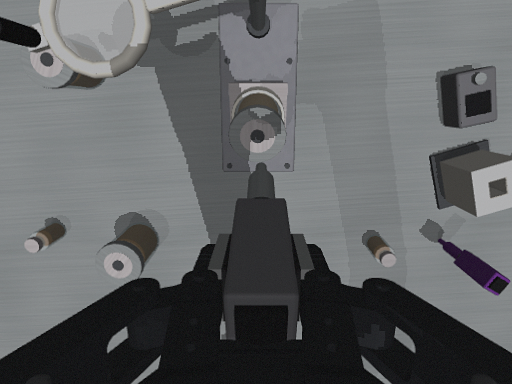

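View pics/s6z.png

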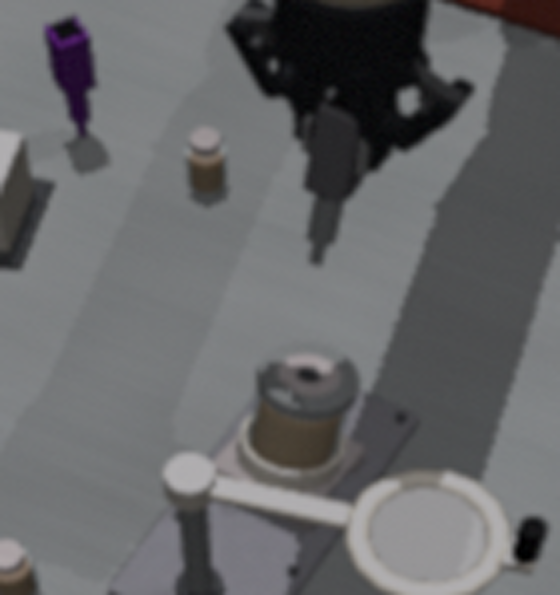

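The button is seen at (257.5,136) in the wrist view against a prediction of (258,137). In the scene view it's at (277,206.5). Going to hover along the lid normal.

```bash

python3 -m jog '[[25,0,-3,0],[30,0,0,0],[30,0,0,0],[20,0,0,0],[7,0,0,0]]' | head -2
python3 -m jog '[[0,0,0,0],[0,0,0,0]]'
python3 - <<'E'
from h import *
import pickle
S=pickle.load(open('scene6.pkl','rb')); print('button',plane(S,[(276.9,206.5)],.131))
w=wsnap('w7.png'); pickle.dump(w,open('w7.pkl','wb')); 
for n in('scene','top'): pickle.dump(snap(n,n+'7.png'),open(n+'7.pkl','wb'))
I=cv2.imread('pics/scene7.png'); W=cv2.imread('pics/w7.png')
a=cv2.resize(I[150:240,240:315],None,fx=6,fy=6,interpolation=cv2.INTER_NEAREST)
b=cv2.resize(W[80:215,205:310],None,fx=4,fy=4,interpolation=cv2.INTER_NEAREST)
cv2.imwrite('pics/z7.png',np.hstack([a[:540],b[:540]])[:,:800])
E
python3 go.py .5505 .0324 .247 -93.6
```

```text
t: 19.42
tcp_pos: [0.5501, 0.0321, 0.2453]
t: 19.68
tcp_pos: [0.5512, 0.0324, 0.2475]
tcp_rot: [[0.002, 0.998, -0.061], [0.0, -0.061, -0.998], [-1.0, 0.002, -0.0]]
contact_force: [1.2, -0.8, -0.4]
gripper_width: 0.0255
button [[0.5813614 0.0313474 0.131    ]]
t 19.82 tcp [0.551  0.0324 0.2471] yaw z -93.539416624673 x [ 0.0012  0.0001 -1.    ] j7 -1.821496383812396 F [-0.4388 -1.2787 -1.0722] w 0.02564218525718514
shift mm [ 0.0814 -0.4841  0.0333]
roll 0.06058337532698488
```

View pics/z7.png

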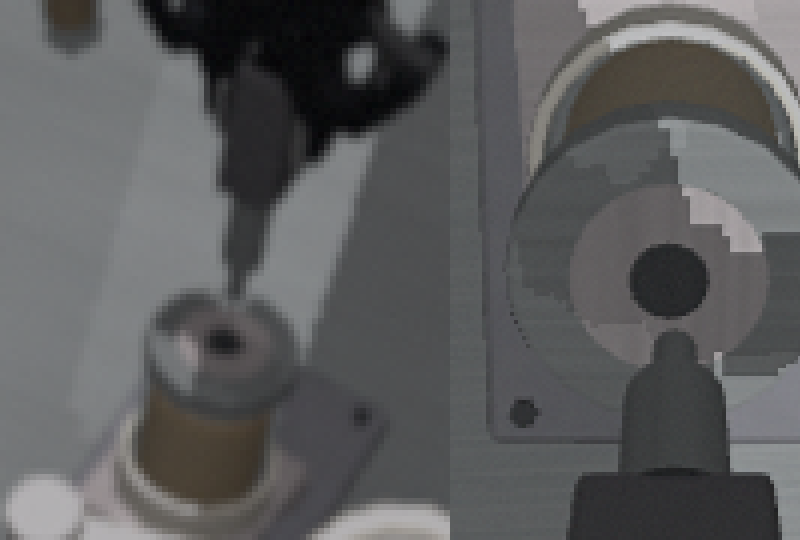

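```bash
python3 - <<'E'
from tilt2 import *
import pickle
w=pickle.load(open('w7.pkl','rb'));S=pickle.load(open('scene7.pkl','rb'))
def tri(pw,ps):
    o1,d1=ray(w,[pw]);o2,d2=ray(S,[ps]);A=[];b=[]
    for o,d in((o1,d1[0]),(o2,d2[0])):
        d=d/np.linalg.norm(d);M=np.eye(3)-np.outer(d,d);A.append(M);b.append(M@o)
    return np.linalg.lstsq(np.vstack(A),np.hstack(b),rcond=None)[0]
B=tri((259.6,149.9),(276.4,206.5));print('button tri',B, plane(w,[(259.6,149.9)],.131),plane(S,[(276.4,206.5)],.131))
T=tri((260.6,167.2),(278.5,198.6));print('tip sphere tri',T)
q=fit2(w,np.array([260.6,167.2]),80+474/4-.4,None,S,np.array([278.5,198.6]),1,2)
t=np.array(q[:3])+.072*np.array([np.cos(q[3]),np.sin(q[3]),0]);tw=w['p']+w['R']@t;print('tip world',tw)
B0=np.array([.5828,.0327,.131])
for b in (B0,B): print('to button in tool mm',w['R'].T@(b-tw)*1000)
print('expected tip w/ mean', w['p']+w['R']@np.array([.0917,.026,-.0023]))
E
```

```text
button tri [0.5861 0.0329 0.1402] [[0.5845 0.0336 0.131 ]] [[0.5819 0.0302 0.131 ]]
tip sphere tri [0.5773 0.0331 0.1667]
tilt 13.167990777929077 o mm [21.4901  8.8209 -2.2664] tip tool mm [91.5969 25.223  -2.2664] res [ 0.1912  0.1837 -0.1376  0.3119  0.8876 -0.3975 -0.419 ]
tip world [0.5766 0.0332 0.1559]
to button in tool mm [24.9028  6.154   0.0927]
to button in tool mm [15.6744  9.4603 -0.3028]
expected tip w/ mean [0.5774 0.0332 0.1558]
```

```bash

python3 -m jog '[[6,1.8,0,0],[6,1.8,0,0],[5,1.4,0,0],[0,0,0,0],[0,0,0,0]]'
python3 - <<'E'
from h import *
import pickle
w=wsnap('w8.png'); pickle.dump(w,open('w8.pkl','wb')); S=snap('scene','scene8.png')
I=cv2.imread('pics/scene8.png'); W=cv2.imread('pics/w8.png')
a=cv2.resize(I[150:240,240:315],None,fx=6,fy=6,interpolation=cv2.INTER_NEAREST)
b=cv2.resize(W[80:215,205:310],None,fx=4,fy=4,interpolation=cv2.INTER_NEAREST)
cv2.imwrite('pics/z8.png',np.hstack([a[:540],b[:540]])[:,:800])
E
python3 go.py
```

```text
t: 20.45
tcp_pos: [0.5557, 0.0321, 0.2294]
tcp_rot: [[0.0, 0.998, -0.062], [0.0, -0.062, -0.998], [-1.0, -0.0, -0.0]]
contact_force: [1.5, -0.6, -1.9]
gripper_width: 0.0258
t 20.55 tcp [0.5557 0.0321 0.2296] yaw z -93.54715466153704 x [ 0.0004  0.     -1.    ] j7 -1.826522738707247 F [-0.2028  0.4678 -1.3207] w 0.02589521228335058
```

View pics/z8.png

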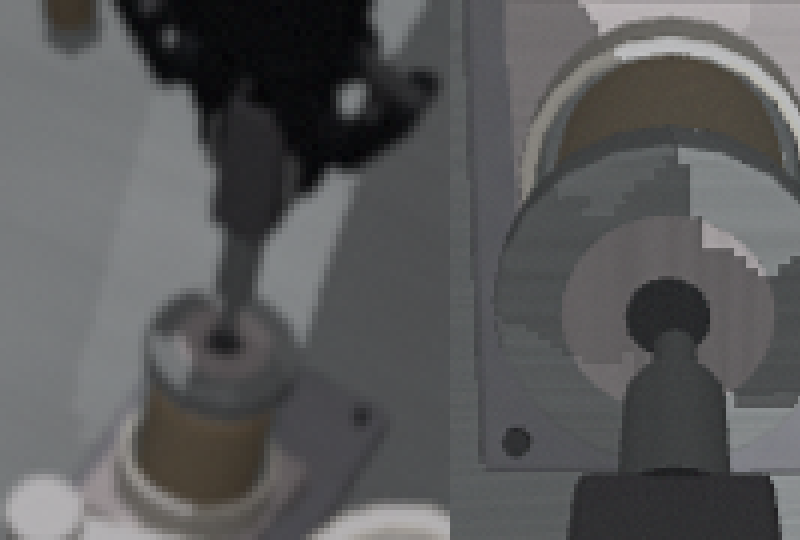

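```bash
python3 - <<'E'
from h import *
import pickle
np.set_printoptions(precision=2,suppress=True)
w=pickle.load(open('w8.pkl','rb'));S=pickle.load(open('scene7.pkl','rb'))
z=lambda c,P:(proj(c,P)[0]-np.array([240,150])+.5)*6
zw=lambda P:(proj(w,P)[0]-np.array([205,80])+.5)*4+np.array([450,0])
B=np.array([.5828,.0327,.131]);n=np.array([-.2583,.0163,.9659])
print('button',z(S,B),zw(B))
up=np.array([-.2277*.998,.0144,.9735])
tip=w['p']+w['R']@np.array([.0917,.0258,-.0023]);print('tip',tip,z(S,tip),zw(tip+.004*up))
for d in np.eye(3)*.01: print(d,z(S,B+w['R']@d)-z(S,B),zw(B+w['R']@d)-zw(B))
for h in(0,.005,.01):print(h,z(S,B+n*h),zw(B+n*(h+.004)))
E
```

```text
button [225.76 345.94] [675.03 326.37]
tip [0.58 0.03 0.14] [227.61 336.09] [674.97 348.26]
[0.01 0.   0.  ] [-0.48 11.23] [-0.04 -8.67]
[0.   0.01 0.  ] [-11.79  17.97] [ -0.04 -53.49]
[0.   0.   0.01] [-20.48 -10.52] [53.42 -0.04]
0 [225.76 345.94] [675.04 335.46]
0.005 [227.53 338.13] [675.06 347.2 ]
0.01 [229.3  330.29] [675.07 359.38]
```

```bash
python3 - <<'E'
import cv2,numpy as np
I=cv2.imread('pics/scene8.png');I7=cv2.imread('pics/scene7.png')
f=lambda I:np.clip(cv2.resize(I[182:217,258:298],None,fx=10,fy=14,interpolation=cv2.INTER_NEAREST).astype(float)*1.5,0,255)
cv2.imwrite('pics/z8b.png',np.hstack([f(I7),f(I)]))
E
```

```text
[ WARN:0@0.082] global loadsave.cpp:1063 imwrite_ Unsupported depth image for selected encoder is fallbacked to CV_8U.
```

View pics/z8b.png

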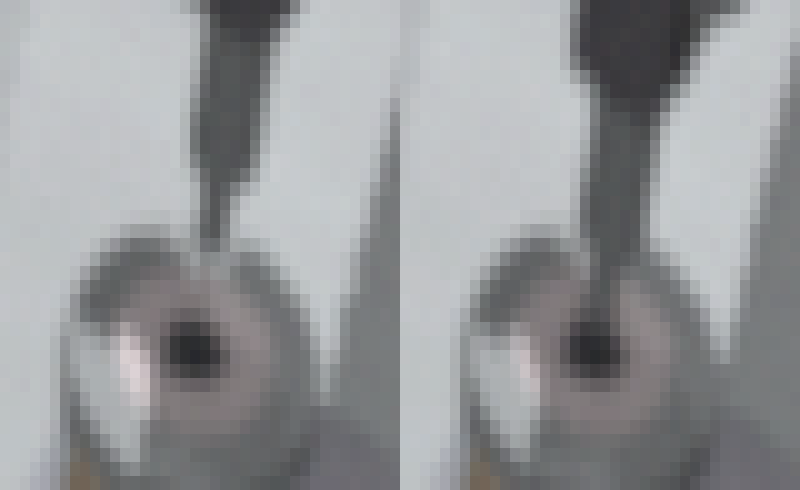

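The scene close-up shows the tip end at (277.6,204.8), just short of the button at (277.1,206.6). The wrist view puts the button about 1 mm ahead and to the left of where I had it. Closing in with small steps.

```bash

python3 -m jog '[[2,1.1,-0.5,0],[2,1,0,0],[0,0,0,0],[0,0,0,0]]'
for i in 1 2 3; do python3 go.py | cut -d' ' -f1-3 ; python3 go.py | grep -o "F.*"; python3 -m jog '[[0,0,0,0]]' >/dev/null; done

```

```text
t: 21.05
tcp_pos: [0.5578, 0.0324, 0.2253]
tcp_rot: [[-0.0, 0.998, -0.062], [-0.0, -0.062, -0.998], [-1.0, -0.0, 0.0]]
contact_force: [0.5, -0.1, -2.0]
gripper_width: 0.0256
t 21.05 tcp
F [ 0.5149 -0.113  -2.041 ] w 0.025569895547012365
t 21.18 tcp
F [-0.4009  0.0818 -0.3297] w 0.025714318993773435
t 21.3 tcp
F [-0.0567  0.819  -1.8034] w 0.02563737738637821
```

```bash

python3 -m jog '[[2,0.5,0,0],[0,0,0,0]]' | sed -n '2p;6p'; python3 go.py | grep -o "F.*w"; python3 -m jog '[[0,0,0,0]]' | grep contact; python3 -m jog '[[0,0,0,0]]' | grep contact
echo; python3 -m jog '[[1.5,0.4,0,0],[0,0,0,0]]' | sed -n '2p'; python3 go.py | grep -o "F.*w"; python3 -m jog '[[0,0,0,0]]' | grep contact; python3 -m jog '[[0,0,0,0]]' | grep contact

```

```text
tcp_pos: [0.5583, 0.0324, 0.2233]
F [-0.0162 -0.3736 -0.4245] w
contact_force: [0.6, 0.2, -0.8]
contact_force: [-0.2, -0.9, -0.3]

tcp_pos: [0.5587, 0.0324, 0.2219]
F [-0.7751  0.1019  1.3221] w
contact_force: [-0.7, 0.7, 0.2]
contact_force: [-1.5, -0.1, 0.6]
```

```bash

python3 -m jog '[[1.5,0.4,0,0],[0,0,0,0]]' | sed -n '2p'; python3 go.py | grep -o "F.*w"; python3 -m jog '[[0,0,0,0]]' | grep contact; python3 -m jog '[[0,0,0,0]]' | grep contact;python3 -m jog '[[0,0,0,0]]' | grep contact

```

```text
tcp_pos: [0.5591, 0.0324, 0.2203]
F [-0.7509  0.046   1.7067] w
contact_force: [-0.7, 0.0, 1.2]
contact_force: [-0.9, 0.1, 0.6]
contact_force: [-1.0, 0.8, 2.2]
```

```bash

python3 -m jog '[[1.7,0.4,0,0],[1.7,0.4,0,0],[0,0,0,0],[0,0,0,0]]' | sed -n '2p'
for i in 1 2 3 4 5 6 7 8; do python3 -m jog '[[0,0,0,0]]' | grep contact; done
python3 - <<'E'
from h import *
import pickle
w=wsnap('w9.png'); pickle.dump(w,open('w9.pkl','wb')); snap('scene','scene9.png'); snap('top','top9.png')
I=cv2.imread('pics/scene9.png'); W=cv2.imread('pics/w9.png')
a=cv2.resize(I[160:230,250:305],None,fx=8,fy=8,interpolation=cv2.INTER_NEAREST)
b=cv2.resize(W[120:190,225:295],None,fx=8,fy=8,interpolation=cv2.INTER_NEAREST)
cv2.imwrite('pics/z9.png',np.hstack([a,b])[:,:800])
print(w['p'])
E
```

```text
tcp_pos: [0.5599, 0.0323, 0.217]
contact_force: [-0.7, 0.9, 3.1]
contact_force: [-1.9, -0.0, 3.3]
contact_force: [-1.3, 0.9, 3.4]
contact_force: [-0.5, -0.7, 3.1]
contact_force: [-1.9, 0.0, 2.8]
contact_force: [-1.5, -0.0, 2.4]
contact_force: [-1.7, -0.3, 3.6]
contact_force: [0.2, -0.1, 3.1]
[0.5598592 0.0322868 0.2169378]
```

View pics/z9.png

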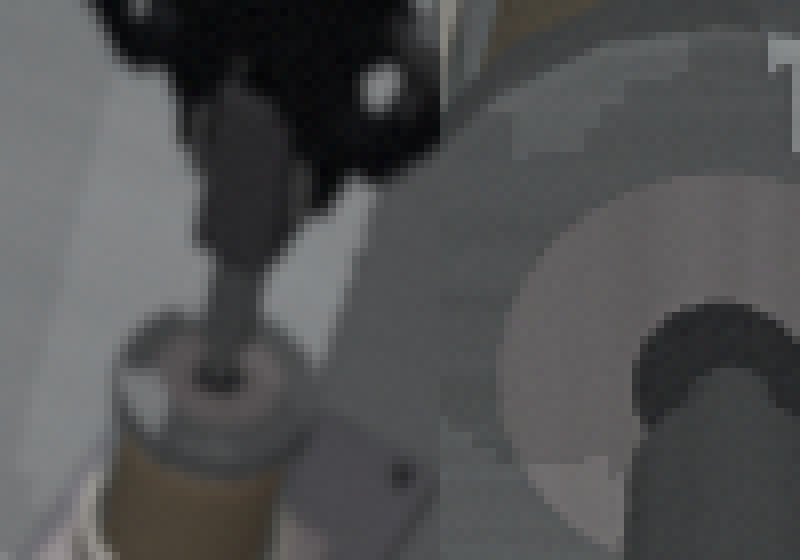

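View pics/w9.png

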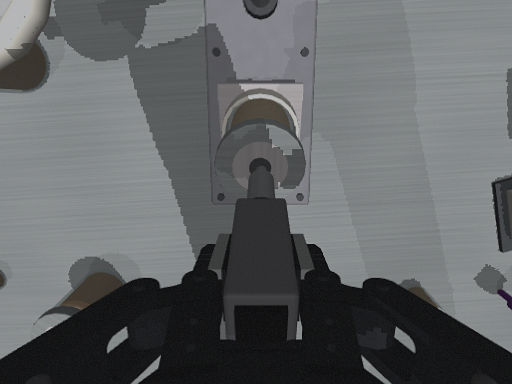

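The tip sits on the button, about 1.5–2 mm off centre. The measured force is about 4.6 N after taking off the free baseline and it's steady. Last check of the lens and bystanders before handing in.

```bash
python3 - <<'E'
import cv2,numpy as np
a=cv2.imread('pics/top2.png');b=cv2.imread('pics/top9.png');cv2.imwrite('pics/cmp9.png',cv2.resize(cv2.imread('pics/scene9.png'),(800,600)))
E
```

```text
(no output)
```

View pics/cmp9.png

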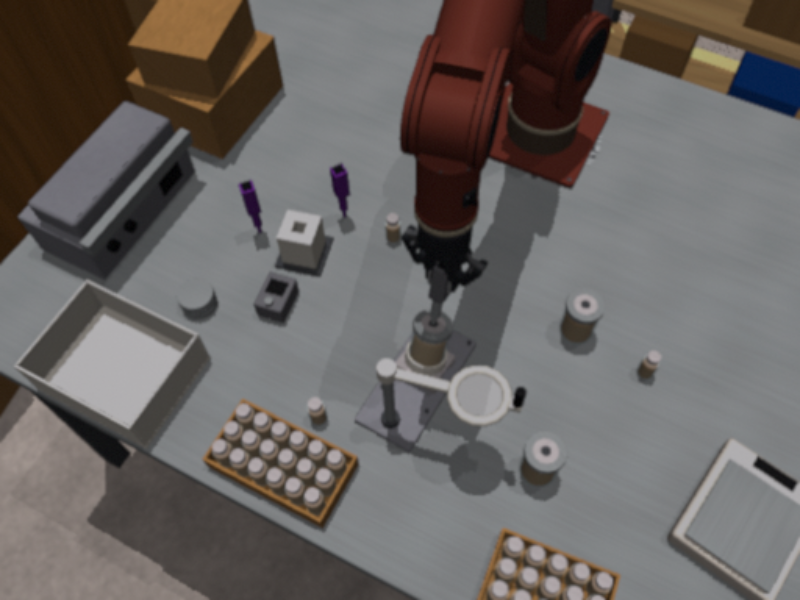

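The scene view (enlarged) shows the lens clear at (480,395), the probe on the lid at (433,320), and every bystander where it was at the start. Handing in.

```bash
python3 -c "
from station import ctrl
print(ctrl.sign_off()); s=ctrl.get_state(); print(s['t'],s['contact_force'],s['gripper_width'])"
```

```text
the job is handed in; nothing more can be done
None
the job is handed in; nothing more can be done
```

I handed the job in at about 24 s, with the gripper still holding the probe pressed on the button; no verdict was reported.

**What I did:** I swung the lens by its grip to about 1.3 rad and gripped the probe in its stand. Because the jog moves cannot tilt the tool, I leaned the probe in the jaws by pushing its sleeve against the edge of the stand's hole. I then drew it out, turned it in line with the cradle and pressed it onto the button along the lid's normal.

**Last checks:**
- **Push:** steady at about 4.6 N once the free-hanging reading is taken off, which puts the spring tip about half in.
- **Position:** the tip is about 1.5–2 mm from the button's centre in the wrist picture (limit 6 mm).
- **Lean:** about 13° against the lid's 15°, well inside the 8° limit. I measured this before pressing; the last wrist picture looked unchanged.
- **Surroundings:** the lens is clear and the bystanders look unmoved in the last scene picture. I judged this by eye and did not measure it.

**Disagreements:**
- My first lean fit, from the handle's corners, put the tip about 7 mm too low. I dropped it because the scene view and the grasp geometry agreed with each other.
- Heights found from the wrist and scene views together came out 7–9 mm high for both the tip and the button. I relied on their relative position and the contact force instead.

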